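# Reset the hold-down screw of a drilling fixture and lock it with its jam nut

### The job

The hold-down screw of the drilling fixture stands too high above the steel bar. Loosen its jam nut by the handle, back by about a quarter turn; turn the screw clockwise by its flat head until its foot bears firmly, but not hard, on the bar; then turn the jam nut back by its handle until it is firmly tight again (a push of about 12 N on the handle), and let go. Do not crush the bar or over-tighten the nut, and leave the bar and the other things on the bench where they are.

Things in the scene. Friction and masses are not known exactly. Their poses are not given: they have to be found in the camera images.
- fixture: Drilling fixture, bolted down: dark base plate 180 x 200 x 15 mm, two grey columns and a grey crossbeam (90 x 125 mm, top 95 mm above the bench) bridging the bar. Origin on the bench under the screw's vertical axis; z up, y along the crossbeam, x along the bar. Steel hexagon jam nut, 34 mm, lies on the crossbeam.
- post (a point): Middle of the nut's handle: upright black round post, 16 mm thick, 109 to 149 mm above the bench (point at 135), on a flat steel arm, 75 mm from the screw's axis. Turning drags with 5 to 7 N at the post (less when standing still); tightening, a firm nut takes 10.5 to 16 N in all, best 12; over 17 N is too much. Let go, it may spring back a little and then holds.
- nut (a joint): Angle a of the jam nut (rad), growing clockwise from above = tightening. The post lies in direction 1.3 - a in the fixture's frame (rad, anticlockwise from x). Starts tight, 0 to 0.53; stops at -1.6, 1.4. Drag 0.5 N m. Where it bites on retightening is unknown (-0.2 to 0.75, usually beyond its starting bite): feel for it; from there torque climbs by 1.5 to 2 N m per rad.
- head (a point): Middle of the screw's flat steel head: a bar 46 mm long (the point's x), 12 mm thick (its y), 26 mm high, on the screw's axis above the nut. At screw angle 0 it is 159 mm above the bench and its x is the fixture's x; 6 mm lower per rad. Below it is at least 20 mm of free height over the nut's arm.
- screw (a joint): Angle of the adjuster screw (rad), growing clockwise from above; lowers head and foot 6 mm per rad. Starts 0 to 0.6; stops -0.3, 3. Jammed while the nut is tight. Free, it drags with 0.15 N m either way; once the foot bears (between 1.3 and 2.2, to be felt) torque climbs by about 1.6 N m per rad. Turn on until the torque is 0.15 to 0.35 N m above the free drag.
- foot_tip (a point): Centre of the underside of the screw's round sprung foot, 24 mm in diameter; 54 mm above the bench at screw angle 0. It should press the bar with 15 to 60 N (6 N per 0.036 N m above the free drag); let go, it eases to about 30 N.
- foot: The same sprung foot, a short dark disc under the crossbeam; its origin is on the screw's axis, 54 mm below its underside.
- bar: Loose drilled dark steel bar being held, 170 x 40 x 25 mm, about 1.3 kg, lying under the foot along the fixture's x, on a steel packing plate on the base. Origin at the centre of its underside.
- bar_top (a point): Centre of the bar's upper face, 41 to 46 mm above the bench.
- pad: Locking pad inside the crossbeam, out of sight: the nut squeezes the screw with it, by about 10 N for each 0.1 N m by which the tightening torque exceeds the nut's drag. Its origin is near the foot of the screw's axis.
- washer: Steel washer, 28 mm across, lying on a corner of the base plate. Bystander.
- spanner: Steel spanner, 170 mm, lying on the bench beside the fixture. Bystander.
- spare_a: Spare steel bar, 160 x 36 x 22 mm. Bystander.
- spare_b: Spare steel bar, 140 x 36 x 22 mm. Bystander.
- bin: Red plastic bin with old screws, 160 x 140 x 90 mm. Bystander.
- drill_block: Wooden block with seven drill bits standing in it, 50 x 260 mm, up to 135 mm high. Bystander.
- oil_can: Steel can, 56 mm across, 130 mm high. Bystander.
Mind the look-alikes: they are no part of the job. Leave any red look-alike of the bar alone.

How it is judged:
On the way, in this order (a step that is already met when the one before it is completed fails the run):
1. the jam nut is backed off well clear (nut angle below -0.6 rad) (value of joint nut below -0.6 rad), for 0.2 s.
2. with the nut still slack, the screw's foot bears on the bar with more than 10 N (contact force between foot and bar above 10 N and contact force between pad and anything else below 1 N), for 0.3 s.
At the end, for the whole second after the job is handed in: The jam nut is tight again (its pad squeezes the screw with more than 26 N), the foot bears on the bar with more than 10 N, the bar lies at rest in the fixture, its centre within 35 mm of the screw's axis, and the nut is at rest (contact force between pad and anything else above 26 N and contact force between foot and bar above 10 N and horizontal distance between bar_top and fixture below 0.035 m and linear speed of bar below 0.01 m/s and velocity of joint nut between -0.05 and 0.05 rad/s); the robot touches nothing.
It fails at once if the foot presses on the bar with more than 100 N (contact force between foot and bar above 100 N).
It fails at once if the nut is over-tightened by the robot (its pad squeezes with more than 80 N while the fingers touch something) (contact force between pad and anything else above 80 N and contact force between the fingers and anything else above 0.5 N).
It fails at once if the bar is pushed more than 10 mm (distance of bar from where it was at the start of the episode above 0.01 m).
It fails at once if a bystander is pushed more than 20 mm (distance of any of washer, spanner, spare_a, spare_b, bin, drill_block, oil_can from where it was at the start of the episode above 0.02 m).
It also fails if it takes over 72 s, if anything falls off the work surface, if the arm or the gripper's body presses on something with over 40 N, if the wrist force passes 120 N, or if a joint passes its speed limit or range.

### The arm

A 7-joint arm with a two-finger parallel gripper is mounted at the origin on the work surface. World frame = base frame: x ahead of the robot, y to its left, z up, the work surface at z = 0. Lengths are in m, angles in rad, forces in N, time in s.
With the tool pointing down it reaches from about 0.425 to 0.925 m from the base axis. Payload 6.8 kg.
Tool frame: the origin (TCP) lies at the very end of the fingers, on their centre line; the grasp point (between the pads) lies 19 mm behind it; z points along the fingers, y is the line along which they close (so a half turn about z gives the same grasp; the last joint's range is limited). The gripper opens to 85 mm and grips with 20 to 120 N. Pads are 22 mm wide; open, the fingers measure 114 mm over their backs; the gripper's body (76 mm by 85 mm) begins 54 mm behind the grasp point. The pads swing forward as they close: fully open they stand 13 mm farther back than shut.
Start: joints at [-1.362, 0.477, 0.022, 1.555, -0.011, 1.109, -0.083], TCP at [0.21, 0.641, 0.231] pointing down, gripper open.
Joint ranges: [-2.96, 2.96], [-0.34, 2.1], [-1.41, 1.46], [0.24, 2.44], [-1.37, 4.51], [0.17, 1.92], [-2.96, 2.96]. Speed limits (rad/s): [2.39, 2.39, 3.14, 3.14, 3.14, 3.14, 3.14].

### API

Orientations are given as a rotation vector (axis times angle).
In Python, from bench import monitor, optics, r gives the robot as it stands.
- The arm moves only by the shell command python3 -m crank 'ROWS' [OPENING] [FORCE]. ROWS is JSON, a list of rows, each a list of 2 entries, a list of its own where there are three numbers: the shift along the tool's x, y, z in cm, then the turn, a rotation vector about the tool's x, y, z in rad. A call has 1 to 5 rows; each row shifts and turns the commanded pose from where the row before left it, along the tool's axes as they then stand; what a row does not reach is not made up. A row lasts 1/10 s, in which the tool goes at most 50 mm and 8.59 degrees, less where a joint would pass 70% of its speed; a pose out of reach is approached as far as the arm can. A call is refused whole if a number of a shift passes 5 or a number of a turn 0.15, either way. A call with a gripper value outside its range is refused whole. OPENING is the finger opening in cm, from 0 to 8.54, set as the call begins (- or left out, the last holds). The fingers move at their own pace and stop on an object; FORCE is the grip in N (left out, the last holds). Time passes only in rows, so rows that do not move let the fingers close. It gives the time, the measured TCP pose, the force, the opening and the grip force at its end, in the units of the state.
- monitor.get_obs(): the state, without advancing time (a new reading comes with each control period).
- optics.grab_frame(name): name is "side" or "top" or "wrist"; returns (picture, depth): 400x640x3 uint8, red, green, blue; 400x640 float32, m along the optical axis (not along the pixel's ray), 0 where there is no reading.
- optics.camera_model(name): a dict with "vertical_fov" (degrees; the focal length in pixels is half the picture's height over the tangent of half this angle, whatever the lens; pixels are square), "cx", "cy" (the principal point, pixels), "D" ([k1, k2, p1, p2, k3] as OpenCV has them; the pictures are not rectified), "R" (3x3) and "t" (3): a world point X has camera coordinates R X + t; the wrist camera has in their place "hand_eye" (4x4, takes a point from camera to tool coordinates, whose origin is the TCP and whose axes are the flange's). Camera axes: x right, y down, z forward; pixel columns grow to the right and rows downward; lengths in m; the calibration is good to about 2 mm. A picture is of the moment at which its call begins: read the wrist's pose just before it. camera_model takes no time and is no camera call.
- r.hand_in(): hands the job in; it is judged then, once.
The state is a dict: "clock": time; "joints": joint angles; "qvel": joint speeds; "tau": joint torques, N m; "tcp_pos": TCP position; "orientation": TCP orientation; "contact_force": force on the tool from outside, world axes, zero at the start; "moment": the same for the moment, N m; "grip_width": finger opening in m; "gripper_force": force on a finger pad.
Only numpy, scipy, OpenCV 4.12 (cv2) and the standard library are available. Lean on these libraries where they do the work, as an engineer would, in place of code of your own. Each camera call takes 0.05 s, during which the arm holds its last target. There are 200 camera calls.

## Working session

There is one attempt and no reset: what is moved stays moved. The work goes in short steps, Python scripts to look and compute and a shell command to move; the robot and the scene stay as the last step left them, time stands still between calls to the robot, and variables do not carry over. Pictures are saved under pics/ and viewed, at most 10 in all, crops included, and the job is handed in when it is done.

```bash
ls; mkdir -p pics; cat > h.py <<'E'
import numpy as np, cv2, json
from bench import monitor, optics, r
def K(n):
    m=optics.camera_model(n); f=200/np.tan(np.radians(m["vertical_fov"])/2)
    return np.array([[f,0,m["cx"]],[0,f,m["cy"]],[0,0,1.]]),np.array(m["D"],float),m
def RT(n,obs=None):
    k,D,m=K(n)
    if n!="wrist": return k,D,np.array(m["R"]),np.array(m["t"]).ravel()
    obs=obs or monitor.get_obs()
    Rw=cv2.Rodrigues(np.array(obs["orientation"],float))[0]
    T=np.eye(4);T[:3,:3]=Rw;T[:3,3]=obs["tcp_pos"]
    M=np.linalg.inv(T@np.array(m["hand_eye"]))
    return k,D,M[:3,:3],M[:3,3]
def ray(c,u,v):
    k,D,R,t=c
    p=cv2.undistortPoints(np.array([[[u,v]]],float),k,D)[0,0]
    return -R.T@t, R.T@np.array([p[0],p[1],1.])
def atz(c,u,v,z):
    o,d=ray(c,u,v); return o+d*(z-o[2])/d[2]
def atdepth(c,u,v,dep):
    o,d=ray(c,u,v); return o+d*dep
def proj(c,X):
    k,D,R,t=c
    return cv2.projectPoints(np.array(X,float).reshape(-1,3),R,t,k,D)[0].reshape(-1,2)
E
python3 - <<'E'
from h import *
print(monitor.get_obs())
for n in("top","side"):
    p,d=optics.grab_frame(n); cv2.imwrite(f"pics/{n}0.png",p[...,::-1]); np.save(f"{n}0.npy",d)
E
```

```text
pics
{'clock': 0.0, 'joints': array([-1.36210079,  0.47781471,  0.02234507,  1.55644757, -0.01154222,
        1.10931108, -0.08307687]), 'qvel': array([ 4.44874096e-04,  2.21901244e-03,  4.88146389e-07,  3.30082245e-04,
       -1.49339599e-04, -6.99126861e-04, -6.36843108e-04]), 'tau': array([-2.72436409e-04, -5.96436489e+01,  1.60749525e+00, -2.81197160e+01,
        1.23689047e-02,  9.27159155e-03,  1.52260429e-05]), 'tcp_pos': array([0.21009831, 0.64084259, 0.23031766]), 'orientation': array([-4.95479942e-01, -3.10208027e+00,  2.89530431e-03]), 'contact_force': array([-0.31438432,  0.03063954,  0.04894239]), 'moment': array([-0.01685961, -0.01633966, -0.00519513]), 'gripper_force': 0.0, 'grip_width': 0.08557200216030075}
```

View pics/top0.png

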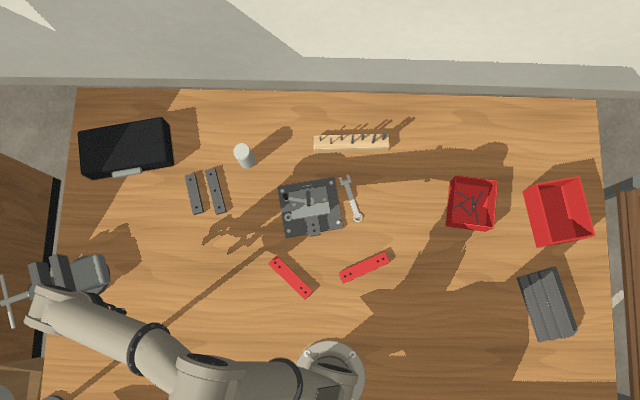

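View pics/side0.png

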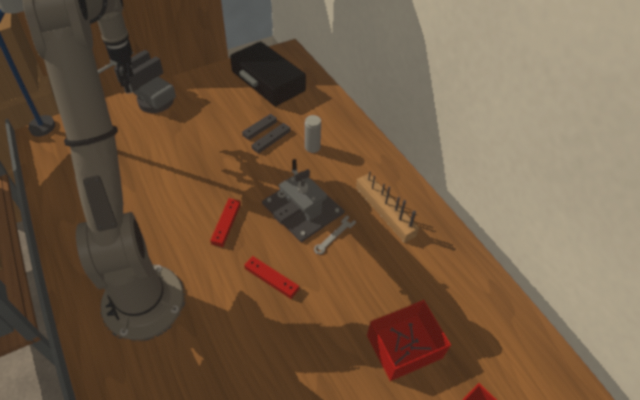

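The top view shows the fixture near (311,207), with the spanner to its right at (350,200), and the side view has it near (303,203). I'll enlarge both.

```bash
python3 - <<'E'
from h import *
a=cv2.imread("pics/top0.png")[170:245,270:370]; b=cv2.imread("pics/side0.png")[150:250,250:360]
a=cv2.resize(a,(800,600),interpolation=cv2.INTER_CUBIC)[:, :]
a=cv2.resize(a,(400,300)); a=cv2.resize(cv2.imread("pics/top0.png")[170:245,270:370],(400,300),interpolation=cv2.INTER_CUBIC)
b=cv2.resize(b,(400,364),interpolation=cv2.INTER_CUBIC)
o=np.zeros((364,800,3),np.uint8);o[:300,:400]=a;o[:,400:]=b
cv2.imwrite("pics/c0.png",o)
c=RT("top");d=np.load("top0.npy")
for u,v in[(311,207),(340,178),(350,200)]:print(atdepth(c,u,v,d[v,u]),-c[2].T@c[3])
print(c[2]);c=RT("side");print(-c[2].T@c[3])
print(K("wrist")[2])
E
```

```text
[0.53899331 0.07039691 0.09173605] [0.24609516 0.00421394 1.73341731]
[ 0.65848149 -0.02344918  0.00635031] [0.24609516 0.00421394 1.73341731]
[ 0.58263602 -0.05942989  0.00176434] [0.24609516 0.00421394 1.73341731]
[[ 0.02368319 -0.99971735 -0.00207862]
 [-0.98214649 -0.0228787  -0.18672131]
 [ 0.18662097  0.00646366 -0.98241073]]
[ 0.09773149 -0.78775942  1.25738306]
{'vertical_fov': 64.18693470933799, 'cx': 320.6628048218957, 'cy': 193.7324158903352, 'D': array([-0.00074308,  0.        ,  0.        ,  0.        ,  0.        ]), 'hand_eye': array([[ 9.30476001e-04, -9.44795145e-01, -3.27660293e-01,
         8.43650562e-02],
       [ 9.99999528e-01,  9.71003086e-04,  3.99088943e-05,
        -8.45251421e-04],
       [ 2.80453426e-04, -3.27660176e-01,  9.44795603e-01,
        -1.42374230e-01],
       [ 0.00000000e+00,  0.00000000e+00,  0.00000000e+00,
         1.00000000e+00]])}
```

View pics/c0.png

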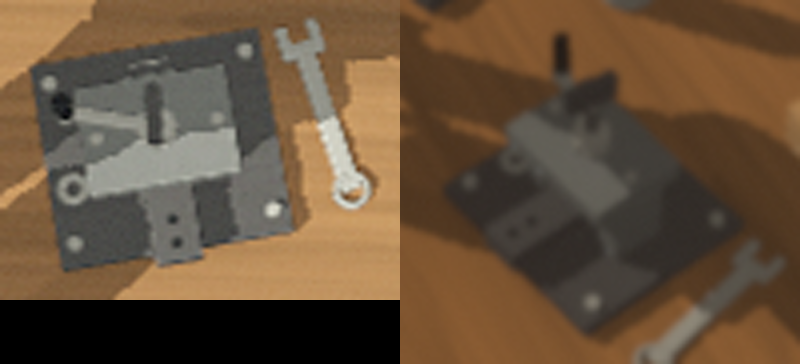

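```bash
python3 -m crank '[[[-4.2,-0.8,-0.3],[0,0,0.073]],[[-4.2,-0.8,-0.3],[0,0,0.073]],[[-4.2,-0.8,-0.3],[0,0,0.073]],[[-4.2,-0.8,-0.3],[0,0,0.073]],[[-4.2,-0.8,-0.3],[0,0,0.073]]]' 8.5 20
python3 -m crank '[[[-4.2,-0.8,-0.3],[0,0,0.073]],[[-4.2,-0.8,-0.3],[0,0,0.073]],[[-4.2,-0.8,-0.3],[0,0,0.073]],[[-4.2,-0.8,-0.3],[0,0,0.073]],[[-4.2,-0.8,-0.3],[0,0,0.073]]]'
python3 -m crank '[[[-4.2,-0.8,-0.3],[0,0,0.073]],[[-4.2,-0.8,-0.3],[0,0,0.073]],[[-3,-0.8,0],[0,0,0.073]],[[0,0,0],[0,0,0]],[[0,0,0],[0,0,0]]]'
cat > snap.py <<'E'
import sys
from h import *
o=monitor.get_obs();p,d=optics.grab_frame("wrist")
n=sys.argv[1];cv2.imwrite(f"pics/{n}.png",p[...,::-1]);np.save(n+".npy",d)
json.dump({k:np.array(o[k]).tolist() for k in("tcp_pos","orientation","joints","clock","contact_force")},open(n+".json","w"))
print({k:np.round(o[k],4) for k in("clock","tcp_pos","orientation","joints","contact_force")})
E
python3 snap.py w1
```

```text
clock: 0.6
tcp_pos: [0.3807, 0.5112, 0.2459]
orientation: [-1.055, -2.959, 0.001]
contact_force: [1.4, 0.2, -0.7]
grip_width: 0.0849
gripper_force: 0.0
clock: 1.1
tcp_pos: [0.4921, 0.3301, 0.261]
orientation: [-1.575, -2.718, 0.001]
contact_force: [0.6, -0.0, 0.3]
grip_width: 0.0849
gripper_force: 0.0
clock: 1.6
tcp_pos: [0.5198, 0.2192, 0.2671]
orientation: [-1.859, -2.532, 0.0]
contact_force: [-0.7, 1.0, -0.2]
grip_width: 0.0849
gripper_force: 0.0
{'clock': np.float64(1.6), 'tcp_pos': array([0.5198, 0.2192, 0.2671]), 'orientation': array([-1.8589e+00, -2.5316e+00,  1.0000e-04]), 'joints': array([-0.8188,  0.2685,  0.3792,  1.8037, -0.1117,  1.0907, -0.0962]), 'contact_force': array([-0.7303,  0.9534, -0.2225])}
```

View pics/w1.png

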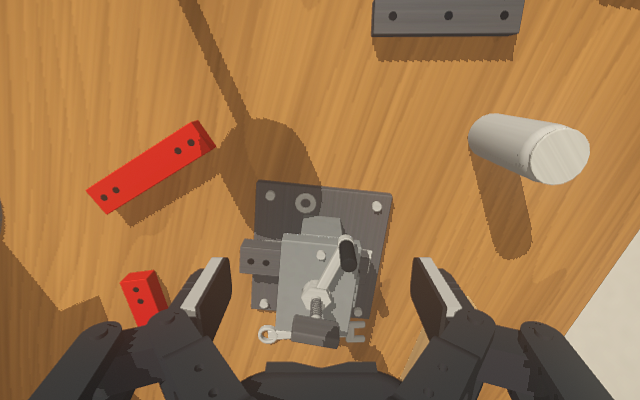

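The wrist view shows the head at about (316,331), the nut at (315,293), the post top at about (347,243) and the oil can at upper right, clear of the fixture.

```bash
python3 - <<'E'
from h import *
o=json.load(open("w1.json"));c=RT("wrist",o);d=np.load("w1.npy")
for n,u,v in[("post top",346,243),("head",316,322),("head",316,335),("nut",313,293),("beam",290,262)]:print(n,atdepth(c,u,v,d[v,u]))
def tri(obs):
    A=np.zeros((3,3));b=np.zeros(3)
    for cc,u,v in obs:
        q,dd=ray(cc,u,v);dd/=np.linalg.norm(dd);M=np.eye(3)-np.outer(dd,dd);A+=M;b+=M@q
    return np.linalg.solve(A,b)
print("post tri",tri([(c,346,243),(RT("top"),285.5,194.5),(RT("side"),294,160.5)]))
for n,u,v in[("corners",256,180),("",393,194),("",375,318)]:print(n,atz(c,u,v,.015))
p=cv2.imread("pics/w1.png")[170:360,220:420]
cv2.imwrite("pics/c1.png",cv2.resize(p,(600,570),interpolation=cv2.INTER_CUBIC))
E
```

```text
post top [0.56498916 0.16032987 0.1196403 ]
head [0.55714829 0.08419864 0.15242547]
head [0.55735967 0.08439619 0.16984129]
nut [0.55257731 0.08548779 0.10969132]
beam [0.51863495 0.10610812 0.09374639]
post tri [0.56870155 0.15916337 0.13086098]
corners [0.45008095 0.16131113 0.015     ]
 [0.62573792 0.19662862 0.015     ]
 [0.67350699 0.00334671 0.015     ]
```

View pics/c1.png

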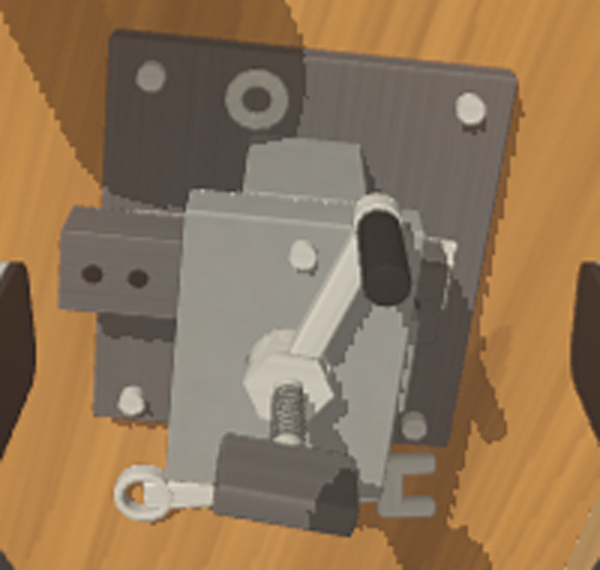

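The enlargement shows the head's near face from about (296,314)-(339,326) at the bottom to (292,334)-(337,348) at the top. The post runs from its base at (346,242) to its top at (348,265).

```bash
python3 - <<'E'
from h import *
o=json.load(open("w1.json"));c=RT("wrist",o);d=np.load("w1.npy")
from itertools import product
def P(us,vs):return np.array([atdepth(c,u,v,d[v,u]) for v in vs for u in us if d[v,u]>0])
pp=P(range(338,360),range(235,275));pp=pp[(pp[:,2]>.113)&(pp[:,2]<.16)]
print(len(pp),pp[:,2].max(),np.median(pp,0)); t=pp[pp[:,2]>.144];print("post top",len(t),t.mean(0))
hh=P(range(285,345),range(310,352));hh=hh[(hh[:,2]>.13)&(hh[:,2]<.2)&(hh[:,1]<.12)]
print("head z",hh[:,2].min(),hh[:,2].max(),hh[:,0].min(),hh[:,0].max());print(np.percentile(hh[:,2],[2,98]))
f=hh[hh[:,2]<np.percentile(hh[:,2],85)];k=np.polyfit(f[:,0],f[:,1],1);print("face angle",np.arctan(k[0]),f.mean(0),f[:,0].min(),f[:,0].max())
bb=P(range(282,355),range(245,320));bb=bb[abs(bb[:,2]-.095)<.004];print("beam",len(bb),bb[:,2].mean())
E
python3 -m crank '[[[-4,0.5,-0.3],[0,0,0.06]],[[-4,0.5,-0.3],[0,0,0.06]],[[0,0,0],[0,0,0]]]' 
python3 snap.py w2
```

```text
457 0.1504476983844138 [0.56580457 0.15741929 0.14273844]
post top 218 [0.567157   0.15421238 0.14806765]
head z 0.13054003129549024 0.17245698599848433 0.534439924781112 0.5809904832708175
[0.13646627 0.1718444 ]
face angle 0.09440083854702774 [0.55653347 0.08298925 0.15966562] 0.534439924781112 0.5809904832708175
beam 3719 0.09475827540505338
clock: 1.95
tcp_pos: [0.5533, 0.1406, 0.2737]
orientation: [2.013, 2.408, -0.001]
contact_force: [-0.2, 0.2, 0.1]
grip_width: 0.0853
gripper_force: 0.0
{'clock': np.float64(1.95), 'tcp_pos': array([0.5533, 0.1406, 0.2737]), 'orientation': array([ 2.0133e+00,  2.4082e+00, -1.0000e-03]), 'joints': array([-0.7185,  0.2783,  0.4438,  1.7846, -0.1294,  1.1069, -0.0536]), 'contact_force': array([-0.1768,  0.2275,  0.0601])}
```

View pics/w2.png

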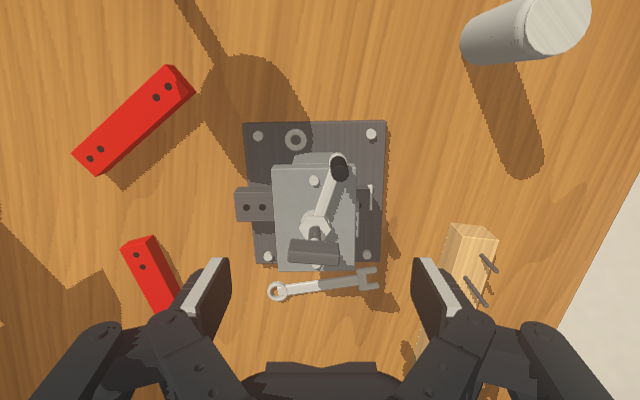

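The closer view puts the head top at about (313,252) and the post top at (340,170).

```bash
python3 - <<'E'
from h import *
o=json.load(open("w2.json"));c=RT("wrist",o);d=np.load("w2.npy")
P=np.array([atdepth(c,u,v,d[v,u]) for v in range(120,275) for u in range(270,362) if d[v,u]>0])
t=P[(P[:,2]>.145)&(P[:,2]<.153)&(P[:,1]>.125)];print("post top",len(t),t.mean(0),(t.max(0)+t.min(0))/2,np.ptp(t,axis=0))
h=P[(P[:,2]>.13)&(P[:,1]<.12)&(P[:,2]<.19)];zt=np.percentile(h[:,2],97);print("head ztop",zt)
t2=h[h[:,2]>zt-.003];r=cv2.minAreaRect((t2[:,:2]*1000).astype(np.float32));print("head top rect",r,len(t2))
ok=lambda a:np.round(a,4)
def tri(obs):
    A=np.zeros((3,3));b=np.zeros(3)
    for cc,u,v in obs:
        q,dd=ray(cc,u,v);dd/=np.linalg.norm(dd);M=np.eye(3)-np.outer(dd,dd);A+=M;b+=M@q
    return np.linalg.solve(A,b)
c1=RT("wrist",json.load(open("w1.json")))
print("post tri",tri([(c1,348.5,265),(c,339,171)]))
R=cv2.Rodrigues(np.array(o["orientation"]))[0];print("tool y angle",np.arctan2(R[1,1],R[0,1]),R[:,0])
p=cv2.imread("pics/w2.png")[115:285,235:395]
cv2.imwrite("pics/c2.png",cv2.resize(p,(564,600),interpolation=cv2.INTER_CUBIC))
E
```

```text
post top 251 [0.56758932 0.15352811 0.14841482] [0.56776412 0.15305437 0.14802244] [0.01519753 0.01511352 0.00586464]
head ztop 0.17185504036817284
head top rect ((557.8787841796875, 79.07208251953125), (45.33439636230469, 12.08375072479248), 5.365182876586914) 621
post tri [0.56628353 0.15611594 0.1540924 ]
tool y angle 0.1781380156868316 [-0.17719386  0.98417284 -0.00247955]
```

View pics/c2.png

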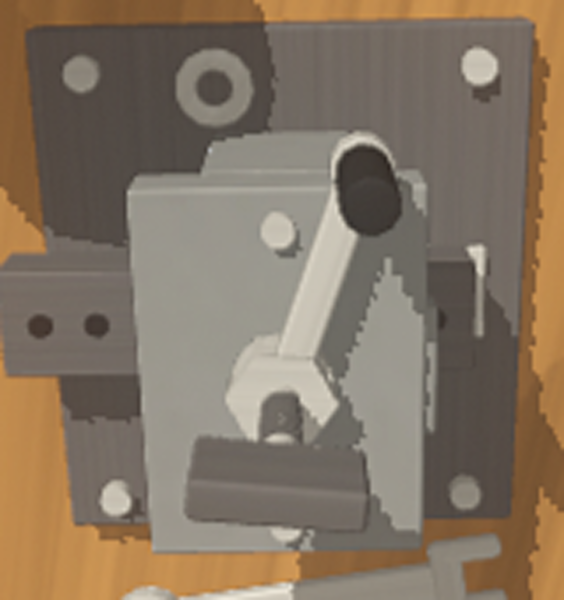

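```bash
python3 -m crank '[[[1.0,1.6,2],[0,0,0.15]],[[0,0,3],[0,0,0.15]],[[0,0,4],[0,0,0]],[[0,0,2],[0,0,0]],[[0,0,0],[0,0,0]]]' 5
python3 - <<'E'
from h import *
o=monitor.get_obs();R=cv2.Rodrigues(np.array(o["orientation"]))[0]
d=np.array([.5677,.1535,.114])-o["tcp_pos"];print(R.T@d*100,np.arctan2(R[1,1],R[0,1]),R[:,2])
E
```

```text
clock: 2.5
tcp_pos: [0.5624, 0.1602, 0.1597]
orientation: [-2.338, -2.093, 0.01]
contact_force: [1.2, 0.4, 0.6]
grip_width: 0.0497
gripper_force: 0.0
[-0.59793205  0.6323472   4.5684045 ] -0.1104619049365488 [-0.00670481 -0.00176365 -0.99997597]
```

```bash
python3 -m crank '[[[-0.6,0.63,0.5],[0,0,0.02]],[[0,0,2],[0,0,0]],[[0,0,1.6],[0,0,0]],[[0,0,0.5],[0,0,0]],[[0,0,0],[0,0,0]]]' 
python3 -m crank '[[[0,0,0],[0,0,0]],[[0,0,0],[0,0,0]],[[0,0,0],[0,0,0]]]' 
python3 - <<'E'
from h import *
o=monitor.get_obs();R=cv2.Rodrigues(np.array(o["orientation"]))[0]
d=np.array([.5677,.1535,.114])-o["tcp_pos"];print(R.T@d*100,np.arctan2(R[1,1],R[0,1]),R[:,2],o["contact_force"])
E
```

```text
clock: 3.0
tcp_pos: [0.5715, 0.1514, 0.1178]
orientation: [2.366, 2.066, 0.001]
contact_force: [0.6, -0.1, 0.1]
grip_width: 0.0498
gripper_force: 0.0
clock: 3.3
tcp_pos: [0.5716, 0.1514, 0.1181]
orientation: [2.366, 2.066, 0.002]
contact_force: [-0.7, 0.3, -0.3]
grip_width: 0.0498
gripper_force: 0.0
[ 0.15707062 -0.41134074  0.41049908] -0.13498845708677462 [ 1.26405794e-03  6.56023464e-04 -9.99998986e-01] [-0.68595514  0.25686917 -0.25772934]
```

```bash
python3 -m crank '[[[0.15,-0.4,0.3],[0,0,0]],[[0,0,0],[0,0,0]],[[0,0,0],[0,0,0]]]' 
python3 -m crank '[[[0,0,0],[0,0,0]],[[0,0,0],[0,0,0]],[[0,0,0],[0,0,0]],[[0,0,0],[0,0,0]],[[0,0,0],[0,0,0]]]' 0 40
python3 -m crank '[[[0,0,0],[0,0,0]],[[0,0,0],[0,0,0]],[[0,0,0],[0,0,0]]]'
```

```text
clock: 3.6
tcp_pos: [0.567, 0.1534, 0.1142]
orientation: [-2.366, -2.067, 0.0]
contact_force: [0.0, 0.3, -0.2]
grip_width: 0.0502
gripper_force: 0.0
clock: 4.1
tcp_pos: [0.5674, 0.1532, 0.1144]
orientation: [2.366, 2.067, 0.0]
contact_force: [-0.7, 0.1, 1.8]
grip_width: 0.0147
gripper_force: 38.9
clock: 4.4
tcp_pos: [0.5674, 0.1532, 0.1144]
orientation: [2.366, 2.066, 0.0]
contact_force: [-0.3, -0.0, 2.8]
grip_width: 0.015
gripper_force: 39.0
```

```bash
cat > st.py <<'E'
from h import *
A=np.array([.5579,.0791]);PHI=0.17
o=monitor.get_obs();R=cv2.Rodrigues(np.array(o["orientation"]))[0]
g=o["tcp_pos"]-.019*0*R[:,2];v=g[:2]-A;th=np.arctan2(v[1],v[0])
F=o["contact_force"];t=np.array([np.sin(th),-np.cos(th)])
print("t",round(o["clock"],2),"r",np.hypot(*v).round(4),"th",th.round(3),"a~",round(1.3+PHI-th,3),"yaw-err",round(np.arctan2(R[1,1],R[0,1])-(th-np.pi/2),3),
"tool force cw",round(F[:2]@t,2),"rad",round(F[:2]@v/np.hypot(*v),2),"Fz",round(F[2],2),"Mz",round(o["moment"][2],3),"j7",round(o["joints"][6],2),"z",o["tcp_pos"][2].round(4),"w",round(o["grip_width"],4))
E
python3 -m crank '[[[-0.037,-0.749,0],[0,0,-0.1]],[[-0.037,-0.749,0],[0,0,-0.1]],[[-0.037,-0.749,0],[0,0,-0.1]],[[-0.037,-0.749,0],[0,0,-0.1]]]' ; python3 st.py
```

```text
clock: 4.8
tcp_pos: [0.539, 0.1513, 0.1145]
orientation: [1.903, 2.496, 0.004]
contact_force: [5.8, 1.0, -3.2]
grip_width: 0.0151
gripper_force: 39.1
t 4.8 r 0.0747 th 1.826 a~ -0.356 yaw-err 0.013 tool force cw 5.83 rad -0.48 Fz -3.22 Mz -0.225 j7 0.07 z 0.1145 w 0.0151
```

Tracking well; I'll continue.

```bash
python3 -m crank '[[[-0.037,-0.749,0],[0,0,-0.1]],[[-0.037,-0.749,0],[0,0,-0.1]],[[-0.037,-0.749,0],[0,0,-0.1]],[[-0.037,-0.749,0],[0,0,-0.1]],[[-0.037,-0.749,0],[0,0,-0.1]]]' ; python3 st.py
python3 -m crank '[[[-0.037,-0.749,0],[0,0,-0.1]],[[-0.037,-0.749,0],[0,0,-0.1]],[[-0.037,-0.749,0],[0,0,-0.1]],[[0,0,0],[0,0,0]],[[0,0,0],[0,0,0]]]' ; python3 st.py
```

```text
clock: 5.3
tcp_pos: [0.5068, 0.1334, 0.1145]
orientation: [1.226, 2.889, 0.004]
contact_force: [6.3, 1.6, -4.6]
grip_width: 0.0148
gripper_force: 39.0
t 5.3 r 0.0746 th 2.326 a~ -0.856 yaw-err 0.013 tool force cw 5.64 rad -3.17 Fz -4.55 Mz -0.241 j7 0.5 z 0.1145 w 0.0148
clock: 5.8
tcp_pos: [0.4924, 0.1147, 0.1144]
orientation: [0.79, 3.039, -0.0]
contact_force: [4.5, -2.7, -0.5]
grip_width: 0.0149
gripper_force: 39.5
t 5.8 r 0.0746 th 2.644 a~ -1.174 yaw-err -0.011 tool force cw -0.19 rad -5.26 Fz -0.45 Mz 0.136 j7 0.78 z 0.1144 w 0.0149
```

```bash
python3 -m crank '[[[0,0,0],[0,0,0]],[[0,0,0],[0,0,0]],[[0,0,-1],[0,0,0]],[[0,0,-4],[0,0,0]],[[0,0,-4],[0,0,0]]]' 4.5
python3 -m crank '[[[-3.7,0,-0.5],[0,0,0]],[[-3.7,0,0],[0,0,0]],[[0,0,0],[0,0,-0.15]],[[0,0,0],[0,0,-0.15]],[[0,0,0],[0,0,-0.15]]]'
python3 -m crank '[[[0,0,0],[0,0,-0.14]],[[0,0,0],[0,0,0]],[[0,0,0],[0,0,0]]]'
cat > tg.py <<'E'
import sys
from h import *
x,y,z,b=map(float,sys.argv[1:5])
o=monitor.get_obs();R=cv2.Rodrigues(np.array(o["orientation"]))[0]
print("shift cm",(R.T@(np.array([x,y,z])-o["tcp_pos"])*100).round(2),"turn z",round(np.arctan2(R[1,1],R[0,1])-b,3),"tilt",R[:2,2].round(4),o["joints"].round(2),o["contact_force"].round(1))
E
python3 tg.py .5579 .0791 .140 1.665; python3 snap.py w3
```

```text
clock: 6.3
tcp_pos: [0.4905, 0.1152, 0.2052]
orientation: [-0.786, -3.039, 0.002]
contact_force: [1.5, 0.6, -0.0]
grip_width: 0.0449
gripper_force: 0.0
clock: 6.8
tcp_pos: [0.5562, 0.0795, 0.2098]
orientation: [-0.079, -3.14, -0.0]
contact_force: [-0.4, -0.1, -0.6]
grip_width: 0.045
gripper_force: 0.0
clock: 7.1
tcp_pos: [0.5562, 0.0795, 0.2097]
orientation: [-0.126, 3.139, 0.0]
contact_force: [-1.3, -0.5, 0.3]
grip_width: 0.0451
gripper_force: 0.0
shift cm [-0.17 -0.05  6.97] turn z -0.014 tilt [0.0001 0.0002] [-0.32  0.31  0.08  1.86 -0.03  0.97  1.43] [-1.3 -0.5  0.3]
{'clock': np.float64(7.1), 'tcp_pos': array([0.5562, 0.0795, 0.2097]), 'orientation': array([-1.261e-01,  3.139e+00,  3.000e-04]), 'joints': array([-0.3202,  0.3134,  0.083 ,  1.858 , -0.0312,  0.9713,  1.4274]), 'contact_force': array([-1.341 , -0.4686,  0.2545])}
```

View pics/w3.png

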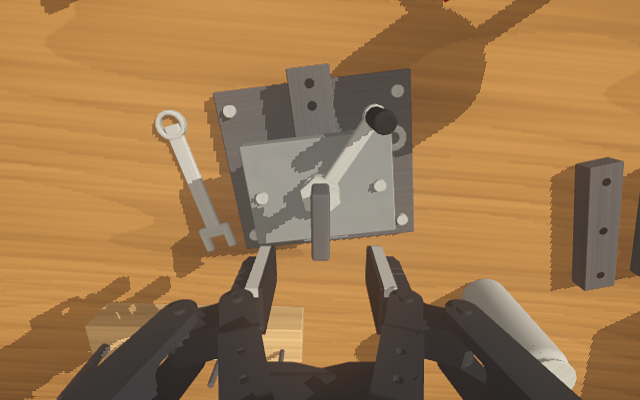

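The head at (320,222) lies centred and square between the fingers, and the post has moved to (382,121). I'll descend and grip it.

```bash
python3 -m crank '[[[-0.17,-0.05,2],[0,0,-0.014]],[[0,0,2.5],[0,0,0]],[[0,0,2],[0,0,0]],[[0,0,0.4],[0,0,0]],[[0,0,0],[0,0,0]]]'; python3 tg.py .5579 .0791 .140 1.665
python3 -m crank '[[[0,0,0],[0,0,0]],[[0,0,0],[0,0,0]],[[0,0,0],[0,0,0]],[[0,0,0],[0,0,0]],[[0,0,0],[0,0,0]]]' 0 60;python3 tg.py .5579 .0791 .140 1.665; python3 st.py
```

```text
clock: 7.65
tcp_pos: [0.5577, 0.0791, 0.14]
orientation: [0.152, -3.137, 0.001]
contact_force: [-0.1, 0.2, 0.5]
grip_width: 0.0452
gripper_force: 0.0
shift cm [-0.02 -0.    0.  ] turn z 0.003 tilt [-0.0013 -0.0004] [-0.31  0.4   0.07  1.91 -0.04  0.83  1.45] [-0.1  0.2  0.5]
clock: 8.15
tcp_pos: [0.5588, 0.0793, 0.1416]
orientation: [-0.153, 3.136, 0.001]
contact_force: [-1.3, 0.4, 6.1]
grip_width: 0.0108
gripper_force: 59.1
shift cm [ 0.09 -0.01  0.16] turn z 0.003 tilt [0.002  0.0009] [-0.31  0.4   0.07  1.91 -0.04  0.83  1.45] [-1.3  0.4  6.1]
t 8.15 r 0.0009 th 0.233 a~ 1.237 yaw-err 3.006 tool force cw -0.67 rad -1.19 Fz 6.11 Mz -0.279 j7 1.45 z 0.1416 w 0.0108
```

```bash
R5='x'; python3 -m crank '[[[0,0,0.06],[0,0,0.1]],[[0,0,0.06],[0,0,0.1]],[[0,0,0.06],[0,0,0.1]],[[0,0,0.06],[0,0,0.1]]]' >/dev/null; python3 tg.py .5579 .0791 .140 1.665; python3 st.py
python3 -m crank '[[[0,0,0.06],[0,0,0.1]],[[0,0,0.06],[0,0,0.1]],[[0,0,0.06],[0,0,0.1]],[[0,0,0.06],[0,0,0.1]],[[0,0,0.06],[0,0,0.1]]]' >/dev/null; python3 tg.py .5579 .0791 .140 1.665; python3 st.py
python3 -m crank '[[[0,0,0],[0,0,0]],[[0,0,0],[0,0,0]]]' >/dev/null; python3 tg.py .5579 .0791 .140 1.665; python3 st.py
```

```text
shift cm [ 0.09 -0.02 -0.08] turn z -0.4 tilt [0.0019 0.0003] [-0.38  0.4   0.16  1.92 -0.09  0.82  1.1 ] [-1.2 -0.5  7.2]
t 8.55 r 0.0009 th -0.074 a~ 1.544 yaw-err 2.91 tool force cw 0.56 rad -1.15 Fz 7.18 Mz 0.131 j7 1.1 z 0.1392 w 0.0113
shift cm [ 0.07 -0.03 -0.38] turn z -0.9 tilt [0.0015 0.0001] [-0.47  0.42  0.28  1.93 -0.15  0.82  0.66] [-1.8 -1.   7.7]
t 9.05 r 0.0008 th -0.447 a~ 1.917 yaw-err 2.783 tool force cw 1.67 rad -1.23 Fz 7.7 Mz 0.082 j7 0.66 z 0.1362 w 0.0106
shift cm [ 0.08 -0.02 -0.39] turn z -0.897 tilt [0.0014 0.0002] [-0.47  0.42  0.28  1.93 -0.15  0.82  0.66] [-1.4 -1.2  7.8]
t 9.25 r 0.0008 th -0.49 a~ 1.96 yaw-err 2.828 tool force cw 1.73 rad -0.72 Fz 7.82 Mz -0.223 j7 0.66 z 0.1362 w 0.0109
```

```bash
cat > mz.py <<'E'
from h import *
o=monitor.get_obs();R=cv2.Rodrigues(np.array(o["orientation"]))[0]
print(round(o["clock"],2),"s~",round(1.665-np.arctan2(R[1,1],R[0,1])+.08,3),"Mz",round(o["moment"][2],3),"tau7",round(o["tau"][6],3),"F",o["contact_force"].round(1),"z",o["tcp_pos"][2].round(4))
E
python3 mz.py
for i in 1 2; do python3 -m crank '[[[0,0,0],[0,0,0]]]' >/dev/null; python3 mz.py; done
for i in 1 2 3 4 5 6; do python3 -m crank '[[[0,0,0.03],[0,0,0.05]]]' >/dev/null; python3 mz.py; done
```

```text
9.25 s~ 0.977 Mz -0.223 tau7 0.181 F [-1.4 -1.2  7.8] z 0.1362
9.35 s~ 0.977 Mz -0.256 tau7 0.228 F [-1.8 -0.6  7.6] z 0.1362
9.45 s~ 0.977 Mz -0.235 tau7 0.225 F [-2.4 -0.6  7.7] z 0.1361
9.55 s~ 1.027 Mz 0.13 tau7 0.829 F [-3.  -1.3  9. ] z 0.1359
9.65 s~ 1.078 Mz 0.14 tau7 0.498 F [-1.8 -1.6  8.6] z 0.1356
9.75 s~ 1.128 Mz 0.132 tau7 0.472 F [-2.  -1.9  8.2] z 0.1353
9.85 s~ 1.178 Mz 0.081 tau7 0.471 F [-3.1 -1.2  7.9] z 0.135
9.95 s~ 1.228 Mz 0.094 tau7 0.471 F [-2.7 -1.2  8.9] z 0.1347
10.05 s~ 1.278 Mz 0.104 tau7 0.47 F [-2.2 -1.4  8.7] z 0.1344
```

```bash
for i in 1 2 3 4 5 6 ; do python3 -m crank '[[[0,0,0.03],[0,0,0.05]]]' >/dev/null; python3 mz.py; done
```

```text
10.15 s~ 1.328 Mz 0.086 tau7 0.47 F [-3.4 -1.6  8.3] z 0.1341
10.25 s~ 1.378 Mz 0.111 tau7 0.47 F [-2.6 -1.8 10.2] z 0.1338
10.35 s~ 1.428 Mz 0.158 tau7 0.47 F [-3.5 -0.9  9.5] z 0.1335
10.45 s~ 1.478 Mz 0.099 tau7 0.469 F [-3.6 -1.7 10.3] z 0.1332
10.55 s~ 1.528 Mz 0.045 tau7 0.469 F [-3.9 -2.   9.8] z 0.1329
10.65 s~ 1.578 Mz 0.137 tau7 0.469 F [-2.9 -2.6  9. ] z 0.1326
```

```bash
for i in 1 2 3 4 5 ; do python3 -m crank '[[[0,0,0.03],[0,0,0.05]]]' >/dev/null; python3 mz.py; done
```

```text
10.75 s~ 1.628 Mz 0.096 tau7 0.469 F [-3.  -2.1 10.2] z 0.1323
10.85 s~ 1.678 Mz 0.108 tau7 0.469 F [-3.5 -2.4  9. ] z 0.1319
10.95 s~ 1.728 Mz 0.067 tau7 0.468 F [-4.1 -1.1  9.5] z 0.1317
11.05 s~ 1.778 Mz 0.275 tau7 0.401 F [-4.9 -1.7 11.5] z 0.1314
11.15 s~ 1.828 Mz 0.202 tau7 0.324 F [-3.8 -1.9 12.5] z 0.1311
```

```bash
for i in 1 2 ; do python3 -m crank '[[[0,0,0.02],[0,0,0.035]]]' >/dev/null; python3 mz.py; done;  for i in 1 2 3 4; do python3 -m crank '[[[0,0,0],[0,0,0]]]' >/dev/null; python3 mz.py; done
```

```text
11.25 s~ 1.862 Mz 0.253 tau7 0.002 F [-5.4 -1.7 12.9] z 0.131
11.35 s~ 1.897 Mz 0.262 tau7 0.053 F [-5.1 -2.6 13.4] z 0.1308
11.45 s~ 1.897 Mz 0.118 tau7 -0.354 F [-4.9 -1.7 13. ] z 0.1308
11.55 s~ 1.896 Mz 0.072 tau7 -0.074 F [-4.7 -1.3 12.9] z 0.1308
11.65 s~ 1.896 Mz 0.061 tau7 -0.065 F [-4.8 -1.1 12. ] z 0.1308
11.75 s~ 1.896 Mz 0.032 tau7 -0.066 F [-4.4 -1.8 12.9] z 0.1308
```

```bash
python3 -m crank '[[[0,0,0],[0,0,0]],[[0,0,0],[0,0,0]],[[0,0,-1],[0,0,0]],[[0,0,-4],[0,0,0]],[[0,0,-3],[0,0,0]]]' 4.5
python3 -m crank '[[[0,0,0],[0,0,-0.15]],[[0,0,0],[0,0,-0.15]],[[0,0,0],[0,0,-0.15]],[[0,0,0],[0,0,-0.15]],[[0,0,0],[0,0,-0.15]]]'
python3 -m crank '[[[0,0,0],[0,0,-0.15]],[[0,0,0],[0,0,-0.15]],[[0,0,0],[0,0,-0.15]],[[3.7,0,0],[0,0,0]],[[3.7,0,0],[0,0,0]]]'
python3 -m crank '[[[0,0,0],[0,0,0]],[[0,0,0],[0,0,0]]]';  python3 snap.py w4; python3 tg.py .4924 .1147 .1144 1.07
python3 - <<'E'
from h import *
o=json.load(open("w4.json"));c=RT("wrist",o);d=np.load("w4.npy")
P=np.array([atdepth(c,u,v,d[v,u]) for v in range(80,330) for u in range(200,440) if d[v,u]>0])
t=P[(P[:,2]>.143)&(P[:,2]<.152)&(P[:,0]<.53)&(P[:,1]>.09)];print("post top",len(t),t.mean(0),(t.max(0)+t.min(0))/2,np.ptp(t,axis=0))
h=P[(P[:,2]>.12)&(np.hypot(P[:,0]-.558,P[:,1]-.079)<.03)];print(h[:,2].max() if len(h) else 0)
print(proj(c,[[.4924,.1147,.149],[.558,.079,.16]]))
E
```

```text
clock: 12.25
tcp_pos: [0.5582, 0.0788, 0.2112]
orientation: [2.383, 2.047, -0.0]
contact_force: [-0.1, 0.6, 0.0]
grip_width: 0.0453
gripper_force: 0.0
clock: 12.75
tcp_pos: [0.5581, 0.079, 0.2101]
orientation: [1.458, 2.782, 0.0]
contact_force: [0.1, -0.3, -0.7]
grip_width: 0.0452
gripper_force: 0.0
clock: 13.25
tcp_pos: [0.4937, 0.1156, 0.2098]
orientation: [0.814, 3.034, -0.0]
contact_force: [0.1, 0.5, -0.8]
grip_width: 0.0449
gripper_force: 0.0
clock: 13.45
tcp_pos: [0.4939, 0.1163, 0.2101]
orientation: [0.808, 3.035, 0.001]
contact_force: [0.4, 0.4, -0.4]
grip_width: 0.0451
gripper_force: 0.0
{'clock': np.float64(13.45), 'tcp_pos': array([0.4939, 0.1163, 0.2101]), 'orientation': array([8.081e-01, 3.035e+00, 1.100e-03]), 'joints': array([-0.5977,  0.2253,  0.2835,  1.9899, -0.0778,  0.9354,  0.7755]), 'contact_force': array([ 0.3837,  0.3857, -0.3771])}
shift cm [ 0.15 -0.21  9.57] turn z -0.021 tilt [0.0014 0.0002] [-0.6   0.23  0.28  1.99 -0.08  0.94  0.78] [ 0.7 -0.1  0.4]
post top 409 [0.49063899 0.11468044 0.14814069] [0.49119269 0.11426702 0.14675137] [0.01559189 0.01555941 0.00740085]
0.16225313958632365
[[318.57665886 211.71560304]
 [320.86311836 311.73911638]]
```

View pics/w4.png

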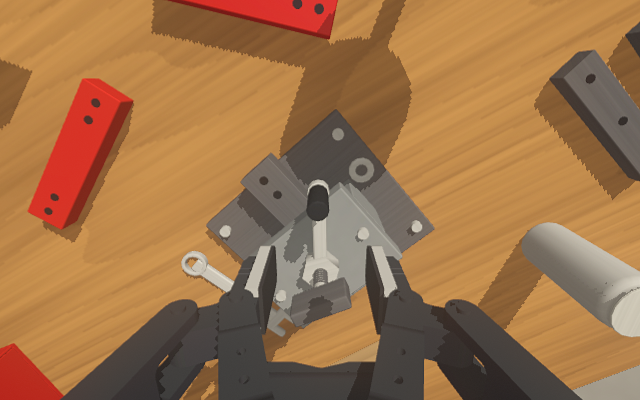

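The post is at (318,205), centred between the fingers, and the turned head is at (320,302). The head top measures about 0.162 m, so it has been lowered. I'll descend on the post.

```bash
python3 -m crank '[[[0.2,-0.2,2],[0,0,-0.02]],[[0,0,3],[0,0,0]],[[0,0,3],[0,0,0]],[[0,0,1.5],[0,0,0]],[[0,0,0],[0,0,0]]]'; python3 tg.py .4924 .1147 .1144 1.07
python3 -m crank '[[[0,0,0],[0,0,0]],[[0,0,0],[0,0,0]],[[0,0,0],[0,0,0]],[[0,0,0],[0,0,0]],[[0,0,0],[0,0,0]]]' 0 40; python3 st.py
python3 -m crank '[[[0,0,0],[0,0,0]],[[0,0,0],[0,0,0]]]' ; python3 st.py
```

```text
clock: 14.0
tcp_pos: [0.4907, 0.1138, 0.1125]
orientation: [-0.782, -3.04, 0.005]
contact_force: [0.2, -0.1, 0.5]
grip_width: 0.0451
gripper_force: 0.0
shift cm [-0.11  0.16 -0.19] turn z -0.003 tilt [-0.0033 -0.0023] [-0.56  0.36  0.25  2.08 -0.13  0.72  0.85] [ 0.2 -0.1  0.5]
clock: 14.5
tcp_pos: [0.4923, 0.115, 0.1156]
orientation: [0.78, 3.041, 0.002]
contact_force: [1.4, -2.6, 6.2]
grip_width: 0.015
gripper_force: 39.3
t 14.5 r 0.0747 th 2.64 a~ -1.17 yaw-err -0.001 tool force cw -1.66 rad -2.47 Fz 6.16 Mz -0.049 j7 0.85 z 0.1156 w 0.015
clock: 14.7
tcp_pos: [0.4923, 0.115, 0.1156]
orientation: [0.78, 3.041, 0.002]
contact_force: [0.6, -2.6, 6.4]
grip_width: 0.0152
gripper_force: 39.2
t 14.7 r 0.0747 th 2.641 a~ -1.171 yaw-err -0.001 tool force cw -2.0 rad -1.8 Fz 6.36 Mz -0.025 j7 0.85 z 0.1156 w 0.0152
```

```bash
python3 -m crank '[[[-0.037,0.749,-0.1],[0,0,0.1]],[[-0.037,0.749,0],[0,0,0.1]],[[-0.037,0.749,0],[0,0,0.1]],[[-0.037,0.749,0],[0,0,0.1]]]' >/dev/null; python3 st.py
python3 -m crank '[[[-0.037,0.749,0],[0,0,0.1]],[[-0.037,0.749,0],[0,0,0.1]],[[-0.037,0.749,0],[0,0,0.1]],[[-0.037,0.749,0],[0,0,0.1]]]' >/dev/null; python3 st.py
for i in 1 2 3 4; do python3 -m crank '[[[-0.01,0.375,0],[0,0,0.05]]]' >/dev/null; python3 st.py; done
```

```text
t 15.1 r 0.0749 th 2.263 a~ -0.793 yaw-err -0.027 tool force cw -4.9 rad -3.32 Fz 2.91 Mz 0.303 j7 0.47 z 0.1156 w 0.0148
t 15.5 r 0.0749 th 1.863 a~ -0.393 yaw-err -0.027 tool force cw -3.96 rad -2.78 Fz 4.9 Mz 0.262 j7 0.13 z 0.1156 w 0.015
t 15.6 r 0.0749 th 1.81 a~ -0.34 yaw-err -0.023 tool force cw -4.13 rad -2.03 Fz 5.53 Mz 0.211 j7 0.09 z 0.1156 w 0.015
t 15.7 r 0.0749 th 1.763 a~ -0.293 yaw-err -0.024 tool force cw -3.64 rad -1.76 Fz 4.89 Mz 0.269 j7 0.05 z 0.1156 w 0.015
t 15.8 r 0.0749 th 1.714 a~ -0.244 yaw-err -0.025 tool force cw -3.9 rad -1.39 Fz 4.97 Mz 0.268 j7 0.01 z 0.1156 w 0.015
t 15.9 r 0.0749 th 1.664 a~ -0.194 yaw-err -0.025 tool force cw -3.69 rad -1.58 Fz 3.81 Mz 0.276 j7 -0.03 z 0.1157 w 0.0146
```

```bash
sed -i 's/^print("t"/print("T",round(-(F[:2]@t)*np.hypot(*v)+o["moment"][2],3),"t"/' st.py
for i in 1 2 3 4 5 6 7; do python3 -m crank '[[[-0.01,0.375,0],[0,0,0.05]]]' >/dev/null; python3 st.py|cut -c1-95; done
```

```text
T 0.504 t 16.0 r 0.0749 th 1.614 a~ -0.144 yaw-err -0.026 tool force cw -3.07 rad -1.53 Fz 4.66
T 0.52 t 16.1 r 0.0749 th 1.565 a~ -0.095 yaw-err -0.026 tool force cw -3.12 rad -2.23 Fz 4.37 
T 0.589 t 16.2 r 0.0749 th 1.515 a~ -0.045 yaw-err -0.026 tool force cw -4.24 rad -2.23 Fz 4.51
T 0.548 t 16.3 r 0.0749 th 1.465 a~ 0.005 yaw-err -0.026 tool force cw -3.55 rad -1.76 Fz 5.13 
T 0.624 t 16.4 r 0.0749 th 1.416 a~ 0.054 yaw-err -0.027 tool force cw -4.37 rad -1.47 Fz 4.85 
T 0.629 t 16.5 r 0.0749 th 1.367 a~ 0.103 yaw-err -0.028 tool force cw -4.42 rad -1.15 Fz 4.97 
T 0.717 t 16.6 r 0.0749 th 1.32 a~ 0.15 yaw-err -0.03 tool force cw -4.36 rad -1.47 Fz 6.22 Mz
```

```bash
for i in 1 2 3 4; do python3 -m crank '[[[-0.005,0.188,0],[0,0,0.025]]]' >/dev/null; python3 st.py|cut -c1-125; done
```

```text
T 0.758 t 16.7 r 0.0749 th 1.295 a~ 0.175 yaw-err -0.03 tool force cw -5.27 rad -1.56 Fz 7.28 Mz 0.363 j7 -0.31 z 0.1156 w 0.
T 0.717 t 16.8 r 0.0749 th 1.272 a~ 0.198 yaw-err -0.032 tool force cw -4.57 rad -1.77 Fz 6.19 Mz 0.374 j7 -0.33 z 0.1156 w 0
T 0.728 t 16.9 r 0.0749 th 1.249 a~ 0.221 yaw-err -0.033 tool force cw -5.22 rad -1.27 Fz 5.82 Mz 0.337 j7 -0.35 z 0.1157 w 0
T 0.856 t 17.0 r 0.0749 th 1.226 a~ 0.244 yaw-err -0.035 tool force cw -5.75 rad -1.17 Fz 6.06 Mz 0.425 j7 -0.37 z 0.1156 w 0
```

```bash
for i in 1 2; do python3 -m crank '[[[-0.005,0.188,0],[0,0,0.025]]]' >/dev/null; python3 st.py|cut -c1-125; done; for i in 1 2 3 4 5; do python3 -m crank '[[[0,0,0],[0,0,0]]]' >/dev/null; python3 st.py|cut -c1-125; done
```

```text
T 0.916 t 17.1 r 0.075 th 1.202 a~ 0.268 yaw-err -0.036 tool force cw -6.83 rad -1.92 Fz 6.24 Mz 0.404 j7 -0.39 z 0.1157 w 0.
T 0.884 t 17.2 r 0.0749 th 1.179 a~ 0.291 yaw-err -0.038 tool force cw -6.18 rad -1.86 Fz 7.1 Mz 0.421 j7 -0.4 z 0.1156 w 0.0
T 0.772 t 17.3 r 0.0749 th 1.176 a~ 0.294 yaw-err -0.034 tool force cw -5.3 rad -1.91 Fz 6.46 Mz 0.376 j7 -0.4 z 0.1156 w 0.0
T 0.648 t 17.4 r 0.0749 th 1.175 a~ 0.295 yaw-err -0.033 tool force cw -4.75 rad -0.72 Fz 6.1 Mz 0.292 j7 -0.4 z 0.1157 w 0.0
T 0.74 t 17.5 r 0.0749 th 1.176 a~ 0.294 yaw-err -0.034 tool force cw -5.58 rad -1.23 Fz 5.99 Mz 0.322 j7 -0.4 z 0.1156 w 0.0
T 0.76 t 17.6 r 0.0749 th 1.176 a~ 0.294 yaw-err -0.034 tool force cw -5.54 rad -1.82 Fz 5.39 Mz 0.345 j7 -0.4 z 0.1156 w 0.0
T 0.698 t 17.7 r 0.0749 th 1.175 a~ 0.295 yaw-err -0.034 tool force cw -5.53 rad -0.71 Fz 6.38 Mz 0.284 j7 -0.4 z 0.1157 w 0.
```

```bash
python3 -m crank '[[[-0.003,0.1,0],[0,0,0.013]]]' >/dev/null; python3 st.py|cut -c1-125;python3 -m crank '[[[-0.003,0.1,0],[0,0,0.013]]]' >/dev/null; python3 st.py|cut -c1-125
python3 -m crank '[[[0,0,0],[0,0,0]],[[0,0,0],[0,0,0]]]' >/dev/null; python3 st.py|cut -c1-125
python3 -m crank '[[[0,0,0],[0,0,0]],[[0,0,0],[0,0,0]],[[0,0,0],[0,0,0]],[[0,0,-0.5],[0,0,0]],[[0,0,-2],[0,0,0]]]' 4.5
python3 -m crank '[[[0,0,-4],[0,0,0]],[[0,0,-3],[0,0,0]],[[0,0,0],[0,0,0]],[[0,0,0],[0,0,0]]]'
python3 snap.py w5
python3 - <<'E'
from h import *
o=json.load(open("w5.json"));c=RT("wrist",o);d=np.load("w5.npy")
P=np.array([atdepth(c,u,v,d[v,u]) for v in range(80,330) for u in range(200,440) if d[v,u]>0])
t=P[(P[:,2]>.144)&(P[:,2]<.152)&(np.hypot(P[:,0]-.558,P[:,1]-.079)>.05)];m=t.mean(0);print(len(t),m,"a~",1.47-np.arctan2(m[1]-.0791,m[0]-.5579))
E
```

```text
T 0.928 t 17.8 r 0.0749 th 1.167 a~ 0.303 yaw-err -0.038 tool force cw -6.54 rad -1.84 Fz 7.46 Mz 0.438 j7 -0.41 z 0.1156 w 0
T 1.021 t 17.9 r 0.0749 th 1.155 a~ 0.315 yaw-err -0.039 tool force cw -7.08 rad -0.98 Fz 7.21 Mz 0.491 j7 -0.42 z 0.1156 w 0
T 0.82 t 18.1 r 0.0749 th 1.153 a~ 0.317 yaw-err -0.036 tool force cw -5.8 rad -1.3 Fz 6.71 Mz 0.386 j7 -0.42 z 0.1156 w 0.01
clock: 18.6
tcp_pos: [0.5887, 0.1459, 0.1392]
orientation: [-2.666, -1.66, 0.006]
contact_force: [1.2, 0.4, 0.0]
grip_width: 0.0449
gripper_force: 0.0
clock: 19.0
tcp_pos: [0.5904, 0.1463, 0.2112]
orientation: [-2.667, -1.66, -0.003]
contact_force: [0.1, 0.1, -0.1]
grip_width: 0.0451
gripper_force: 0.0
{'clock': np.float64(19.0), 'tcp_pos': array([0.5904, 0.1463, 0.2112]), 'orientation': array([-2.6669, -1.6604, -0.0029]), 'joints': array([-0.8573,  0.4558,  0.6937,  1.7789, -0.3361,  1.0262, -0.4945]), 'contact_force': array([ 0.0542,  0.1183, -0.1019])}
395 [0.58882897 0.14804841 0.14835475] a~ 0.32087718710519586
```

View pics/w5.png

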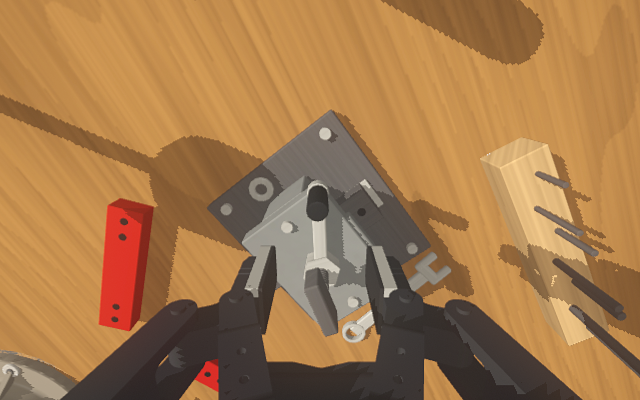

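The post at (318,205) has stayed where I left it (a≈0.32), and the fingers are clear. I'll check quickly that the head hasn't turned, then hand in.

```bash
python3 - <<'E'
from h import *
for n in("w4","w5"):
    o=json.load(open(n+".json"));c=RT("wrist",o);d=np.load(n+".npy")
    P=np.array([atdepth(c,u,v,d[v,u]) for v in range(240,345) for u in range(275,366) if d[v,u]>0])
    h=P[(P[:,2]>.12)&(P[:,2]<.17)&(np.hypot(P[:,0]-.558,P[:,1]-.079)<.03)]
    t=h[h[:,2]>np.percentile(h[:,2],97)-.003];r=cv2.minAreaRect((t[:,:2]*1000).astype(np.float32));print(n,len(t),np.percentile(h[:,2],97),r)
E
```

```text
w4 857 0.16137989462866467 ((558.4305419921875, 79.63095092773438), (45.41650390625, 12.658738136291504), 83.64579010009766)
w5 821 0.16144163327829925 ((558.1832275390625, 78.77957916259766), (46.2188720703125, 12.058009147644043), 83.71440124511719)
```

```bash
python3 -c "
from bench import r
print(r.hand_in())"
```

```text
the job is handed in; nothing more can be done
None
```

The job is handed in, with no verdict returned: I backed the nut off to about -1.17 rad, turned the screw until the foot bore on the bar (an estimated 40 N, easing to about 30 N), retightened the nut at about 12.8 N on the handle, and let go.

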